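Run the birch hoop along the sorter's ledge into the third gap

TASK

A loose birch hoop lies at one end of the front ledge of the dark wooden hoop sorter. With a fingertip, run it along the ledge past the first two gaps, counting from the end where the hoop lies, and push it into the third gap until it rests against the back wall. Keep it sliding flat on the wood, never pinched, forced or lifted, and leave everything else where it is.

Things in the scene. Friction and masses are not known exactly. Their poses are not given: they have to be found in the camera images.
- sorter: Low dark wooden hoop sorter, screwed down, 196 mm deep (x), 560 mm long (y). Origin: centre of its underside; +x points away from the robot to its back wall, +y to the robot's left. A ledge runs along its whole front; behind the ledge's middle 368 mm are four equal gaps, open to the ledge. Ledge and gap floors are one level surface 9 mm above the table.
- ledge_mid (a point): Middle of the ledge, on the wood; axes as the sorter's. The ledge is 86 mm wide (x -43 to +43 mm from here) and runs y -272 to +272 mm, edged in front and at both ends by a lip rail 7 mm high. Its last 90 mm at each end lie beyond the gaps: behind them stand closed needle boxes, 26 mm high, with a lid and a small knob; these are not gaps.
- gap_line (a point): Floor point at the nose of the middle divider, at the mouth of the gaps; axes as the sorter's. Five upright pine dividers 8 mm thick, 26 mm high, with rounded noses on this line, stand at y +180, +90, 0, -90, -180 mm from here. The four gaps between them are 82 mm wide, centred at y +135, +45, -45, -135 mm, and 92 mm deep (+x).
- back_mid (a point): Floor point at the foot of the back wall's inner face, in the middle of its length; axes as the sorter's. The wall stands 26 mm above the floor, 10 mm thick, and closes all four gaps.
- hoop: The loose hoop: flat birch ring, 70 mm outside and 56 mm inside diameter, 12 mm high, about 22 g, with a brass clamp standing 6.5 mm out of its rim at its own +x. Origin: ring centre, underside. Lies flat on the ledge at its +y or -y end, any way round, centre about 228 mm from the sorter's middle. Shut fingertips fit inside it and drag it along: it slides freely on the wood.
- tin: Round aluminium bead tin, 52 mm across, 22 mm high, on the ledge, at the end opposite to the hoop. Origin: centre of its underside. Stays where it is.
- stored_hoop: A second hoop, same as the first, already lying home in one of the two outermost gaps. Origin: centre of the ring at its underside. Stays there.
- reel: Wooden thread reel standing upright, 38 mm across, 42 mm high, near the back of the other outermost gap. Origin: centre of its underside. Stays there.
- thimble: Steel thimble, 19 mm across, 22 mm high, on the mint bead mat at the robot's right. Origin: centre of its underside. Stays there.
- saucer: White ceramic saucer, 130 mm across, 20 mm high, on the table at the robot's left. Origin: centre of its underside. Stays there.
- jar: Glass bead jar, 56 mm across, 75 mm high, on the table at the robot's left, nearer than the saucer. Origin: centre of its underside. Stays there.
There are look-alikes about, which are no part of the job. What is shaped like the hoop but green is not meant. Of the things that look like the tin, the smaller one is meant.

How it is judged:
By the outcome, as a careful person would: the job done as asked, in the order asked, and still so for the second after the job is handed in, with the robot touching nothing.
It also fails if it takes over 43 s, if anything falls off the work surface, if the arm or the gripper's body presses on something with over 40 N, if the wrist force passes 120 N, or if a joint passes its speed limit or range.

ROBOT

A 6-joint arm with a two-finger parallel gripper is mounted at the origin on the work surface. World frame = base frame: x ahead of the robot, y to its left, z up, the work surface at z = 0. Lengths are in m, angles in degrees, forces in N, time in s.
With the tool pointing down it reaches from about 0.225 to 0.875 m from the base axis. Payload 3.4 kg.
Tool frame: the origin (TCP) lies midway between the tips of the shut fingers; the grasp point (between the pads) lies 19 mm behind it (manip.pinch_z is the z of the grasp point in the tool frame, in m); z points along the fingers, y is the direction in which the jaws open and shut (so a half turn about z gives the same grasp; the last joint's range is limited). The gripper opens to 85 mm and grips with 20 to 120 N. Pads are 22 mm wide; open, the fingers measure 114 mm over their backs; the gripper's body (76 mm by 85 mm) begins 54 mm behind the grasp point. The pads swing forward as they close: fully open they stand 13 mm farther back than shut.
Start: joints at [-82.735, 15.808, 86.224, -0, 77.962, -6.933], TCP at [0.141, -0.557, 0.231] pointing down, gripper open.
Joint ranges: [-165.64, 165.64], [-43.16, 119.46], [12.63, 154.43], [-67.54, 247.53], [6.08, 155.33], [-154.97, 154.97]. Speed limits (degrees/s): [147.25, 147.25, 180, 180, 180, 180].

INTERFACE

Orientations are given as a 3x3 rotation matrix whose columns are the frame's x, y, z axes.
In Python, from cell import manip, viewer, ticket gives the robot as it stands.
- The arm moves only by the tool send_rows, never from a script. Its argument "targets" is a list of rows, each an object of numbers: "dx", "dy", "dz": the shift along the world's x, y, z as a fraction of full scale; "rx", "ry", "rz": the turn, a rotation vector about the world's x, y, z as a fraction of full scale. A call has 1 to 5 rows; each row shifts and turns the pose as measured when the row begins; what a row does not reach is not made up. Full scale, the value 1, is 0.025 m for a shift and 0.15 rad for a turn. A row lasts 1/8 s, in which the tool goes at most 62.5 mm and 10.7 degrees, less where a joint would pass 70% of its speed; a pose out of reach is approached as far as the arm can. A call with a number of a shift or a turn outside -1 to 1 is refused whole. A call with a gripper value outside its range is refused whole. "hand" is the opening, from 0 (shut) to 1 (fully open), set as the call begins (left out, the last holds). The fingers move at their own pace and stop on an object; "force" is the grip in N (left out, the last holds). Time passes only in rows, so rows that do not move let the fingers close. It gives the time, the measured TCP pose, the force and the opening at its end, in the units of the state.
- manip.read_state(): the state, without advancing time (a new reading comes with each control period).
- viewer.camera(name): name is "scene" or "top" or "wrist"; returns a dict with "color" (384x512x3 uint8, red, green, blue), "z_map" (384x512 float32, m along the optical axis (not along the pixel's ray), 0 where there is no reading), "fx", "fy", "cx", "cy" (pixels), "world_from_camera" (4x4, takes a point from camera to world coordinates); the wrist camera has in their place "hand_eye" (4x4, takes a point from camera to tool coordinates, whose origin is the TCP and whose axes are the flange's). Camera axes: x right, y down, z forward; pixel columns grow to the right and rows downward; lengths in m; the calibration is good to about 2 mm. A picture is of the moment at which its call begins: read the wrist's pose just before it.
- ticket.close_job(): hands the job in, once; it reports no verdict.
The state is a dict: "clock": time; "q": joint angles; "qd": joint speeds; "effort": joint torques, N m; "tool_pos": TCP position; "eef_rot": TCP orientation; "contact_force": force on the tool from outside, world axes, zero at the start; "wrist_torque": the same for the moment, N m; "opening": finger opening in m.
Only numpy, scipy, OpenCV 4.12 (cv2) and the standard library are available. Lean on these libraries where they do the work, as an engineer would, in place of code of your own. Each camera call takes 0.05 s, during which the arm holds its last target. There are 200 camera calls.

## Working session

There is one attempt and no reset: what is moved stays moved. The work goes in short steps, Python scripts to look and compute and a tool call to move; the robot and the scene stay as the last step left them, time stands still between calls to the robot, and variables do not carry over. Pictures are saved under pics/ and viewed, about 8 in all and at most 12, crops included, and the job is handed in when it is done.

Besides the shell and the picture viewer there is one more tool, called after ">>>" by a JSON object that holds its "name" and its "arguments", one argument or row to a line. send_rows: Moves the arm, as the interface text tells. Its arguments: {"type":"object","properties":{"targets":{"type":"array"},"hand":{"type":"number"},"force":{"type":"number"}},"required":["targets"]}

```bash
ls; mkdir -p pics; python3 - <<'E'
from cell import manip, viewer
import cv2,numpy as np
s=manip.read_state();print(s)
for n in ("top","scene"):
    c=viewer.camera(n);np.save(f"pics/{n}.npy",c,allow_pickle=True)
    print(n,c["fx"],c["cx"],c["cy"],c["world_from_camera"].round(3).tolist())
    cv2.imwrite(f"pics/{n}0.png",cv2.cvtColor(c["color"],cv2.COLOR_RGB2BGR))
E
```

```text
pics
{'clock': 0.0, 'q': array([-8.27363671e+01,  1.58473446e+01,  8.62958416e+01, -3.91779130e-04,
        7.79615380e+01, -6.93147812e+00]), 'qd': array([ 0.04158476,  0.06461358,  0.11898456,  0.04750173, -0.04544134,
        0.09879411]), 'effort': array([-1.54896250e-03, -4.16770577e+01, -2.45807290e+01, -3.81626523e-04,
        1.09302480e-02,  1.39107900e-05]), 'tool_pos': array([ 0.14094167, -0.55691097,  0.23043815]), 'eef_rot': array([[ 9.69465952e-01,  2.45225837e-01, -2.37729114e-04],
       [ 2.45225858e-01, -9.69464282e-01,  1.81226600e-03],
       [ 2.13944560e-04, -1.81522751e-03, -9.99998330e-01]]), 'contact_force': array([-0.06602348, -0.26536327, -0.74253701]), 'wrist_torque': array([-0.02268082, -0.0703283 , -0.04846538]), 'opening': 0.08569154939731355}
top 381.223449171803 259.94824623618115 187.00520908715217 [[-0.012, -0.985, 0.17, 0.352], [-1.0, 0.008, -0.019, -0.023], [0.017, -0.17, -0.985, 1.091], [0.0, 0.0, 0.0, 1.0]]
scene 400.78912136564026 256.57543435569016 197.73293314049474 [[0.867, 0.259, -0.427, 1.036], [0.499, -0.481, 0.721, -0.902], [-0.018, -0.838, -0.546, 0.698], [0.0, 0.0, 0.0, 1.0]]
```

View pics/top0.png

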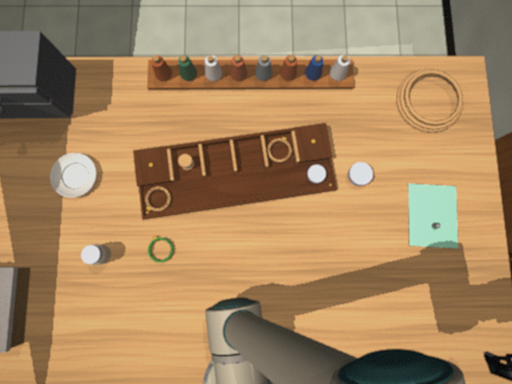

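View pics/scene0.png

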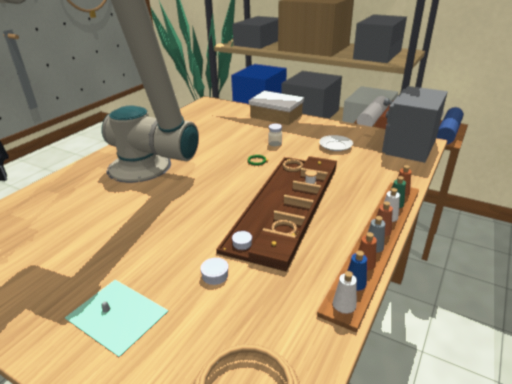

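The top view shows the loose hoop at (158,199), which is the +y end. The look-alikes are the green hoop (161,249), the stored hoop (279,150) in the outermost -y gap, and the big wicker ring (430,100). The smaller tin is on the ledge at (317,174), and a bigger one is off the sorter at (361,174). The reel is at (185,161). I choose the hoop at (158,199). The third gap from its end is the one between the dividers at about (236,155) and (264,150).

```bash
cat > h.py <<'E'
import numpy as np,cv2
def rays(c,uv,z,T=None):
    T=c["world_from_camera"] if T is None else T
    uv=np.atleast_2d(np.asarray(uv,float))
    d=np.c_[(uv[:,0]-c["cx"])/c["fx"],(uv[:,1]-c["cy"])/c["fy"],np.ones(len(uv))]@T[:3,:3].T
    return T[:3,3]+d*((z-T[2,3])/d[:,2])[:,None]
def cloud(c,T=None):
    T=c["world_from_camera"] if T is None else T
    v,u=np.mgrid[:384,:512];z=c["z_map"]
    p=np.stack([(u-c["cx"])/c["fx"]*z,(v-c["cy"])/c["fy"]*z,z],-1)
    return p@T[:3,:3].T+T[:3,3]
E
python3 - <<'E'
from h import *
c=np.load("pics/top.npy",allow_pickle=True).item()
P=cloud(c);hsv=cv2.cvtColor(c["color"],cv2.COLOR_RGB2HSV)
roi=np.zeros((384,512),bool);roi[118:222,128:342]=1
dark=roi&(hsv[...,2]<125)
n,l,st,_=cv2.connectedComponentsWithStats(dark.astype(np.uint8));k=1+st[1:,4].argmax()
print(st[k]);m=l==k
cn=max(cv2.findContours(m.astype(np.uint8),cv2.RETR_EXTERNAL,cv2.CHAIN_APPROX_NONE)[0],key=cv2.contourArea)
for z in(.009,.016,.035):
    print(z,cv2.minAreaRect((rays(c,cn[:,0],z)[:,:2]*1000).astype(np.float32)))
hull=cv2.fillConvexPoly(np.zeros((384,512),np.uint8),cv2.convexHull(cn),1)>0
print("z of table, ledge",np.median(P[225:235,100:140,2]),np.median(P[195:205,190:280,2]))
light=hull&(hsv[...,2]>140)
n,l,st,ce=cv2.connectedComponentsWithStats(light.astype(np.uint8))
for i in range(1,n):
    if st[i,4]>15:
        q=P[l==i];print(ce[i].round(1),st[i],np.median(q,0).round(4),(cv2.minAreaRect((q[:,:2]*1000).astype(np.float32))))
b=cv2.cvtColor(c["color"],cv2.COLOR_RGB2BGR)[118:225,128:342]
cv2.imwrite("pics/crop1.png",cv2.resize(b,None,fx=3.7,fy=3.7,interpolation=cv2.INTER_CUBIC))
E
```

```text
[  134   124   203    95 11059]
0.009 ((589.9517822265625, 25.267364501953125), (202.78634643554688, 573.3092651367188), 8.15605354309082)
0.016 ((588.4143676757812, 24.95703125), (201.47406005859375, 569.5992431640625), 8.156055450439453)
0.035 ((584.2417602539062, 24.114532470703125), (197.91209411621094, 559.5291137695312), 8.156055450439453)
z of table, ledge 0.0005870176411207906 0.009616341717902599
[295.1 145.8] [291 131   9  31 123] [ 0.6527 -0.1453  0.0361] ((518.7744140625, -100.9775619506836), (45.467071533203125, 364.93121337890625), 71.90534210205078)
[264.  150.3] [261 135   8  32 114] [ 0.6417 -0.0559  0.0349] ((518.6559448242188, -48.16903305053711), (25.868501663208008, 335.4086608886719), 85.69992065429688)
[279.3 148.9] [268 137  24  25 195] [ 0.6507 -0.1031  0.0205] ((648.5133666992188, -101.04025268554688), (73.87366485595703, 69.46251678466797), 7.725679874420166)
[232.8 154.9] [230 139   7  32 113] [0.6296 0.0327 0.0354] ((628.7235107421875, 33.45541000366211), (92.87422943115234, 9.92811107635498), 8.264867782592773)
[312.9 140.7] [311 139   5   5  18] [ 0.666
[... 717 characters left out ...]
3366088867, 3.7127931118011475), 5.390264511108398)
[150.4 164.2] [149 162   4   5  16] [0.6004 0.2643 0.044 ] ((602.5723266601562, 263.8789367675781), (14.444828987121582, 9.545088768005371), 14.239747047424316)
[316.2 173.1] [307 164  19  19 279] [ 0.5739 -0.2032  0.0315] ((469.50689697265625, -133.94180297851562), (52.99201583862305, 318.67840576171875), 55.913204193115234)
[138.9 195.2] [137 186   4  20  25] [0.5174 0.2996 0.0165] ((516.0953979492188, 301.1270751953125), (56.458702087402344, 7.461789131164551), 13.073514938354492)
[156.6 199.3] [145 186  25  28 223] [0.5018 0.2499 0.0209] ((453.5701904296875, 123.82406616210938), (345.9143981933594, 84.63739776611328), 69.12269592285156)
```

View pics/crop1.png

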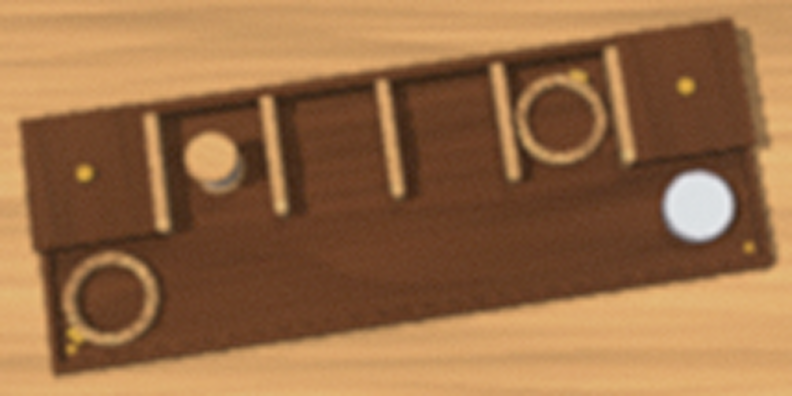

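The crop confirms the choice: a birch hoop with a brass clamp at its lower left, lying at the +y end of the ledge. The third gap is empty. Next I compute the sorter frame and fit the hoop.

```bash
cat >> h.py <<'E'
def ringfit(c,ctr,T=None,z=.021,rad=60e-3):
    "centre of a birch ring near world xy ctr, from light pixels cast on its top plane"
    hsv=cv2.cvtColor(c["color"],cv2.COLOR_RGB2HSV);v,u=np.nonzero(hsv[...,2]>140)
    p=rays(c,np.c_[u,v],z,T)[:,:2];p0=np.array(ctr,float)
    for k in range(8):
        d=np.hypot(*(p-p0).T);q=p[(d>.024)&(d<.037+.012*.6**k)]
        A=np.c_[2*q,np.ones(len(q))];s=np.linalg.lstsq(A,(q**2).sum(1),rcond=None)[0];p0=s[:2]
    return p0,np.sqrt(s[2]+p0@p0),len(q)
yaw=np.radians(8.03);ux=np.array([np.cos(yaw),np.sin(yaw)]);uy=np.array([-ux[1],ux[0]])
E
python3 - <<'E'
from h import *
c=np.load("pics/top.npy",allow_pickle=True).item()
D=np.array([[.6023,.2119],[.6169,.1231],[.6296,.0327],[.6417,-.0559],[.6527,-.1453]])
# divider centrelines: minAreaRect in pixels of each divider, cast at z=.035
hsv=cv2.cvtColor(c["color"],cv2.COLOR_RGB2HSV)
l=cv2.connectedComponents(((hsv[...,2]>140)).astype(np.uint8))[1]
for u,v in[(295,146),(264,150),(233,155),(201,159),(170,164)]:
    vv,uu=np.nonzero(l==l[v,u]);r=cv2.minAreaRect((rays(c,np.c_[uu,vv],.035)[:,:2]*1000).astype(np.float32));print(np.round(r[0],1),np.round(r[1],1),round(r[2],2))
m=D.mean(0);print("mid divider",m,"(D)s:",((D-m)@np.c_[ux,uy]*1000).round(1).tolist())
for n,g in(("hoop",(.505,.249)),("stored",(.649,-.101))):
    p,r,k=ringfit(c,g);print(n,p.round(4),r.round(4),k,"rel mid-divider centre, sorter axes",((p-m)@np.c_[ux,uy]*1000).round(1))
E
```

```text
[ 653.1 -145.6] [90.3 11.7] 8.51
[640.4 -56. ] [92.9 10.4] 8.38
[629.1  33.4] [92.6 10.2] 8.26
[615.4 122.2] [92.2 10.5] 8.39
[602.7 211.7] [94.  10.8] 8.17
mid divider [0.62864 0.0333 ] (D)s: [[-1.1, 180.5], [0.9, 90.6], [0.9, -0.7], [0.5, -90.1], [-1.1, -180.2]]
hoop [0.507 0.247] 0.0317 209 rel mid-divider centre, sorter axes [-90.6 228.6]
stored [ 0.6466 -0.0997] 0.0316 187 rel mid-divider centre, sorter axes [  -0.8 -134.2]
```

>>> {"name": "send_rows", "arguments": {
  "targets": [
    {"dx": 0.45,"dy": 1,"rz": -0.36},
    {"dx": 0.45,"dy": 1,"rz": -0.36},
    {"dx": 0.45,"dy": 1},
    {"dx": 0.45,"dy": 1},
    {"dx": 0.45,"dy": 1}
  ],
  "hand": 0,
  "force": 20
}}

```text
$.targets[0]: bad value
```

>>> {"name": "send_rows", "arguments": {
  "targets": [
    {"dx": 0.45,"dy": 1,"dz": 0,"rx": 0,"ry": 0,"rz": -0.36},
    {"dx": 0.45,"dy": 1,"dz": 0,"rx": 0,"ry": 0,"rz": -0.36},
    {"dx": 0.45,"dy": 1,"dz": 0,"rx": 0,"ry": 0,"rz": 0},
    {"dx": 0.45,"dy": 1,"dz": 0,"rx": 0,"ry": 0,"rz": 0},
    {"dx": 0.45,"dy": 1,"dz": 0,"rx": 0,"ry": 0,"rz": 0}
  ],
  "hand": 0,
  "force": 20
}}

```text
clock: 0.72
tool_pos: [0.1975, -0.4286, 0.2275]
eef_rot: [[0.991, 0.133, -0.001], [0.133, -0.991, 0.006], [-0.0, -0.007, -1.0]]
contact_force: [-0.8, 0.5, 0.2]
opening: 0.0001
```

>>> {"name": "send_rows", "arguments": {
  "targets": [
    {"dx": 0.46,"dy": 1,"dz": 0,"rx": 0,"ry": 0,"rz": 0},
    {"dx": 0.46,"dy": 1,"dz": 0,"rx": 0,"ry": 0,"rz": 0},
    {"dx": 0.46,"dy": 1,"dz": 0,"rx": 0,"ry": 0,"rz": 0},
    {"dx": 0.46,"dy": 1,"dz": 0,"rx": 0,"ry": 0,"rz": 0},
    {"dx": 0.46,"dy": 1,"dz": 0,"rx": 0,"ry": 0,"rz": 0}
  ]
}}

```text
clock: 1.35
tool_pos: [0.2569, -0.2964, 0.2266]
eef_rot: [[0.991, 0.132, -0.001], [0.132, -0.991, 0.008], [0.0, -0.008, -1.0]]
contact_force: [1.0, -0.4, 0.0]
opening: -0.0
```

>>> {"name": "send_rows", "arguments": {
  "targets": [
    {"dx": 0.46,"dy": 1,"dz": 0,"rx": 0,"ry": 0,"rz": 0},
    {"dx": 0.46,"dy": 1,"dz": 0,"rx": 0,"ry": 0,"rz": 0},
    {"dx": 0.46,"dy": 1,"dz": 0,"rx": 0,"ry": 0,"rz": 0},
    {"dx": 0.46,"dy": 1,"dz": 0,"rx": 0,"ry": 0,"rz": 0},
    {"dx": 0.46,"dy": 1,"dz": 0,"rx": 0,"ry": 0,"rz": 0}
  ]
}}

```text
clock: 1.98
tool_pos: [0.3152, -0.1642, 0.2261]
eef_rot: [[0.991, 0.132, -0.001], [0.132, -0.991, 0.009], [0.0, -0.009, -1.0]]
contact_force: [0.7, 0.3, 0.7]
opening: -0.0001
```

>>> {"name": "send_rows", "arguments": {
  "targets": [
    {"dx": 0.46,"dy": 1,"dz": 0,"rx": 0,"ry": 0,"rz": 0},
    {"dx": 0.46,"dy": 1,"dz": 0,"rx": 0,"ry": 0,"rz": 0},
    {"dx": 0.46,"dy": 1,"dz": 0,"rx": 0,"ry": 0,"rz": 0},
    {"dx": 0.46,"dy": 1,"dz": 0,"rx": 0,"ry": 0,"rz": 0},
    {"dx": 0.46,"dy": 1,"dz": 0,"rx": 0,"ry": 0,"rz": 0}
  ]
}}

```text
clock: 2.6
tool_pos: [0.3726, -0.0325, 0.2257]
eef_rot: [[0.991, 0.132, -0.0], [0.132, -0.991, 0.008], [0.001, -0.008, -1.0]]
contact_force: [-0.2, -0.0, -0.4]
opening: -0.0
```

>>> {"name": "send_rows", "arguments": {
  "targets": [
    {"dx": 0.46,"dy": 1,"dz": 0,"rx": 0,"ry": 0,"rz": 0},
    {"dx": 0.46,"dy": 1,"dz": 0,"rx": 0,"ry": 0,"rz": 0},
    {"dx": 0.46,"dy": 1,"dz": 0,"rx": 0,"ry": 0,"rz": 0},
    {"dx": 0.46,"dy": 1,"dz": 0,"rx": 0,"ry": 0,"rz": 0},
    {"dx": 0.46,"dy": 1,"dz": 0,"rx": 0,"ry": 0,"rz": 0}
  ]
}}

```text
clock: 3.22
tool_pos: [0.4292, 0.0989, 0.2252]
eef_rot: [[0.991, 0.134, -0.001], [0.134, -0.991, 0.008], [0.0, -0.008, -1.0]]
contact_force: [0.1, -0.0, -0.1]
opening: 0.0002
```

>>> {"name": "send_rows", "arguments": {
  "targets": [
    {"dx": 0.5,"dy": 1,"dz": -0.5,"rx": 0.05,"ry": 0,"rz": 0.04},
    {"dx": 0.5,"dy": 1,"dz": -0.8,"rx": 0,"ry": 0,"rz": 0},
    {"dx": 0.5,"dy": 1,"dz": -0.8,"rx": 0,"ry": 0,"rz": 0},
    {"dx": 0.5,"dy": 1,"dz": -0.8,"rx": 0,"ry": 0,"rz": 0},
    {"dx": 0.5,"dy": 1,"dz": -0.5,"rx": 0,"ry": 0,"rz": 0}
  ]
}}

```text
clock: 3.85
tool_pos: [0.4917, 0.2299, 0.1384]
eef_rot: [[0.99, 0.142, 0.002], [0.142, -0.99, 0.015], [0.004, -0.015, -1.0]]
contact_force: [0.2, -0.0, -0.3]
opening: -0.0001
```

>>> {"name": "send_rows", "arguments": {
  "targets": [
    {"dx": 0.45,"dy": 0.5,"dz": 0,"rx": 0,"ry": 0,"rz": 0},
    {"dx": 0,"dy": 0,"dz": 0,"rx": 0,"ry": 0,"rz": 0}
  ]
}}

```text
clock: 4.1
tool_pos: [0.503, 0.2441, 0.1374]
eef_rot: [[0.99, 0.144, -0.0], [0.144, -0.989, 0.014], [0.002, -0.014, -1.0]]
contact_force: [0.6, -0.8, 0.4]
opening: 0.0
```

```bash
cat > w.py <<'E'
from cell import manip,viewer
from h import *
import sys
s=manip.read_state();c=viewer.camera("wrist")
T=np.eye(4);T[:3,:3]=s["eef_rot"];T[:3,3]=s["tool_pos"];T=T@c["hand_eye"]
p=s["tool_pos"];print(s["clock"],p.round(4),"yaw",np.degrees(np.arctan2(s["eef_rot"][1,0],s["eef_rot"][0,0])).round(2),s["contact_force"].round(1))
cv2.imwrite(sys.argv[1],cv2.cvtColor(c["color"],cv2.COLOR_RGB2BGR))
t=viewer.camera("top");np.save("pics/t.npy",t,allow_pickle=True)
g=np.array([float(a) for a in sys.argv[2:4]])
for n,a in(("wrist",ringfit(c,g,T)),("top",ringfit(t,g))):print(n,a[0].round(4),a[1].round(4),a[2],"tcp-ring sorter axes mm",((p[:2]-a[0])@np.c_[ux,uy]*1000).round(1))
E
python3 w.py pics/w1.png .507 .247
```

```text
4.1 [0.503  0.2441 0.1374] yaw 8.29 [ 0.6 -0.8  0.4]
wrist [0.5046 0.2466] 0.0316 1746 tcp-ring sorter axes mm [-1.9 -2.2]
top [0.5067 0.2469] 0.0315 152 tcp-ring sorter axes mm [-4.1 -2.2]
```

View pics/w1.png

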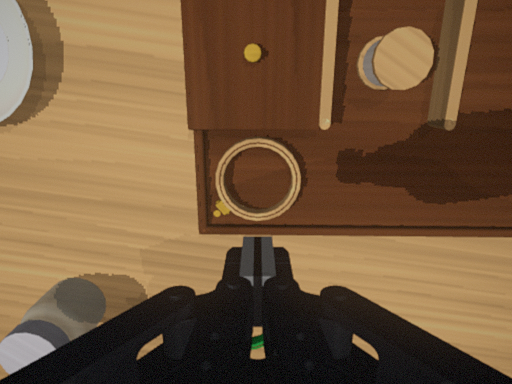

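The wrist view shows the hoop at (258,179) with its clamp at (221,208). The shut fingertips are at about (258,240), and reel, boxes and dividers are as expected. The wrist and top fits agree to 2 mm. I descend into the ring.

>>> {"name": "send_rows", "arguments": {
  "targets": [
    {"dx": 0.1,"dy": 0.12,"dz": -0.8,"rx": -0.1,"ry": 0,"rz": 0},
    {"dx": 0,"dy": 0,"dz": -1,"rx": 0,"ry": 0,"rz": 0},
    {"dx": 0,"dy": 0,"dz": -1,"rx": 0,"ry": 0,"rz": 0},
    {"dx": 0,"dy": 0,"dz": -0.8,"rx": 0,"ry": 0,"rz": 0},
    {"dx": 0,"dy": 0,"dz": 0,"rx": 0,"ry": 0,"rz": 0}
  ]
}}

```text
clock: 4.82
tool_pos: [0.5024, 0.2429, 0.0434]
eef_rot: [[0.99, 0.14, -0.001], [0.14, -0.99, -0.005], [-0.002, 0.004, -1.0]]
contact_force: [0.6, -0.0, 0.6]
opening: 0.0001
```

>>> {"name": "send_rows", "arguments": {
  "targets": [
    {"dx": 0.12,"dy": 0.16,"dz": 0,"rx": 0.03,"ry": 0,"rz": 0},
    {"dx": 0,"dy": 0,"dz": -0.5,"rx": 0,"ry": 0,"rz": 0},
    {"dx": 0,"dy": 0,"dz": 0,"rx": 0,"ry": 0,"rz": 0}
  ]
}}

```text
clock: 5.2
tool_pos: [0.5066, 0.2472, 0.0314]
eef_rot: [[0.99, 0.139, 0.001], [0.139, -0.99, 0.001], [0.001, -0.001, -1.0]]
contact_force: [0.5, -0.3, 0.3]
opening: -0.0002
```

```bash
python3 w.py pics/w2.png .5055 .247
```

```text
5.2 [0.5066 0.2472 0.0314] yaw 8.0 [ 0.5 -0.3  0.3]
wrist [0.5045 0.2465] 0.0317 3466 tcp-ring sorter axes mm [2.2 0.3]
top [0.5057 0.2482] 0.0313 87 tcp-ring sorter axes mm [ 0.7 -1.2]
```

>>> {"name": "send_rows", "arguments": {
  "targets": [
    {"dx": -0.03,"dy": 0,"dz": -0.5,"rx": 0,"ry": 0,"rz": 0},
    {"dx": 0,"dy": 0,"dz": -0.22,"rx": 0,"ry": 0,"rz": 0},
    {"dx": 0,"dy": 0,"dz": 0,"rx": 0,"ry": 0,"rz": 0}
  ]
}}

```text
clock: 5.68
tool_pos: [0.5068, 0.2475, 0.0134]
eef_rot: [[0.99, 0.139, 0.004], [0.139, -0.99, 0.002], [0.004, -0.001, -1.0]]
contact_force: [0.2, -0.3, -0.2]
opening: 0.0002
```

>>> {"name": "send_rows", "arguments": {
  "targets": [
    {"dx": 0.028,"dy": -0.2,"dz": 0,"rx": 0,"ry": 0.02,"rz": 0},
    {"dx": 0.028,"dy": -0.2,"dz": 0,"rx": 0,"ry": 0,"rz": 0},
    {"dx": 0.028,"dy": -0.2,"dz": 0,"rx": 0,"ry": 0,"rz": 0},
    {"dx": 0.042,"dy": -0.3,"dz": 0,"rx": 0,"ry": 0,"rz": 0},
    {"dx": 0.042,"dy": -0.3,"dz": 0,"rx": 0,"ry": 0,"rz": 0}
  ]
}}

```text
clock: 6.3
tool_pos: [0.5117, 0.2157, 0.0139]
eef_rot: [[0.99, 0.14, 0.002], [0.14, -0.99, 0.002], [0.002, -0.002, -1.0]]
contact_force: [-0.0, 0.4, -0.4]
opening: -0.0003
```

```bash
python3 w.py pics/w3.png .509 .229
```

```text
6.3 [0.5117 0.2157 0.0139] yaw 8.03 [-0.   0.4 -0.4]
wrist [0.5232 0.2422] 0.0314 4339 tcp-ring sorter axes mm [-15.1 -24.6]
top [0.5141 0.2321] 0.0334 86 tcp-ring sorter axes mm [ -4.7 -15.9]
```

View pics/w3.png

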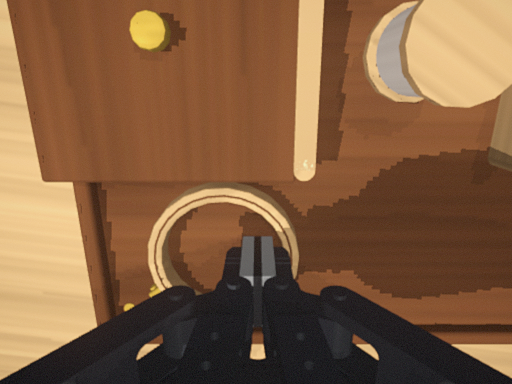

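The fingertip is inside the hoop and the hoop is following. Its rim spans pixels (148..300, top 183) and it is clear of the end lip and the divider nose at (305,172). The automatic ring fit was polluted by the box and divider, so I check with rim points.

```bash
cat > rim.py <<'E'
from cell import manip,viewer
from h import *
import sys
# robust wrist fit: birch-coloured pixels at ring-top height by depth, RANSAC circle of outer radius 35
s=manip.read_state();c=viewer.camera("wrist")
T=np.eye(4);T[:3,:3]=s["eef_rot"];T[:3,3]=s["tool_pos"];T=T@c["hand_eye"];P=cloud(c,T)
p=s["tool_pos"];hsv=cv2.cvtColor(c["color"],cv2.COLOR_RGB2HSV)
m=(hsv[...,2]>110)&(abs(P[...,2]-.021)<.004)&(np.hypot(P[...,0]-p[0],P[...,1]-p[1])<.075)
q=P[m][:,:2];rng=np.random.default_rng(0);best=0
for _ in range(400):
    a=q[rng.choice(len(q),3,False)];A=np.c_[2*a,np.ones(3)]
    try:x=np.linalg.solve(A,(a**2).sum(1))
    except Exception:continue
    r=np.sqrt(max(x[2]+x[:2]@x[:2],0))
    if abs(r-.0315)>.002:continue
    n=(abs(np.hypot(*(q-x[:2]).T)-.0315)<.0035).sum()
    if n>best:best,ctr=n,x[:2]
k=abs(np.hypot(*(q-ctr).T)-.0315)<.0035;a=q[k];x=np.linalg.lstsq(np.c_[2*a,np.ones(len(a))],(a**2).sum(1),rcond=None)[0]
ctr=x[:2];r=np.sqrt(x[2]+ctr@ctr)
M=np.array([.62864,.0333])-.046*ux  # gap_line
f=lambda w:((w-M)@np.c_[ux,uy]*1000).round(1)
print(s["clock"],p.round(4),s["contact_force"].round(1),len(q),best,"r",r.round(4),"\nring",f(ctr),"tcp",f(p[:2]),"diff",f(p[:2])-f(ctr))
if len(sys.argv)>1:cv2.imwrite(sys.argv[1],cv2.cvtColor(c["color"],cv2.COLOR_RGB2BGR))
E
python3 rim.py
```

```text
6.4 [0.5117 0.2154 0.0138] [ 0.7 -0.2 -0.1] 4018 3808 r 0.0313 
ring [-44.2 211.3] tcp [-44.3 196.6] diff [ -0.1 -14.7]
```

>>> {"name": "send_rows", "arguments": {
  "targets": [
    {"dx": 0.056,"dy": -0.396,"dz": 0,"rx": 0,"ry": 0,"rz": 0},
    {"dx": 0.056,"dy": -0.396,"dz": 0,"rx": 0,"ry": 0,"rz": 0},
    {"dx": 0.056,"dy": -0.396,"dz": 0,"rx": 0,"ry": 0,"rz": 0},
    {"dx": 0.056,"dy": -0.396,"dz": 0,"rx": 0,"ry": 0,"rz": 0},
    {"dx": 0.056,"dy": -0.396,"dz": 0,"rx": 0,"ry": 0,"rz": 0}
  ]
}}

```text
clock: 7.08
tool_pos: [0.5191, 0.1634, 0.0139]
eef_rot: [[0.99, 0.14, 0.002], [0.14, -0.99, 0.002], [0.002, -0.002, -1.0]]
contact_force: [0.5, 0.4, 0.0]
opening: 0.0004
```

>>> {"name": "send_rows", "arguments": {
  "targets": [
    {"dx": 0.056,"dy": -0.396,"dz": 0,"rx": 0,"ry": 0,"rz": 0},
    {"dx": 0.056,"dy": -0.396,"dz": 0,"rx": 0,"ry": 0,"rz": 0},
    {"dx": 0.056,"dy": -0.396,"dz": 0,"rx": 0,"ry": 0,"rz": 0},
    {"dx": 0.056,"dy": -0.396,"dz": 0,"rx": 0,"ry": 0,"rz": 0},
    {"dx": 0.056,"dy": -0.396,"dz": 0,"rx": 0,"ry": 0,"rz": 0}
  ]
}}

```text
clock: 7.7
tool_pos: [0.5266, 0.1102, 0.0139]
eef_rot: [[0.99, 0.14, 0.002], [0.14, -0.99, 0.002], [0.002, -0.002, -1.0]]
contact_force: [-0.0, 0.6, -1.2]
opening: -0.0001
```

```bash
python3 rim.py
```

```text
7.7 [0.5266 0.1102 0.0139] [-0.   0.6 -1.2] 3957 3757 r 0.0313 
ring [-44.3 106. ] tcp [-44.3  90.4] diff [  0.  -15.6]
```

>>> {"name": "send_rows", "arguments": {
  "targets": [
    {"dx": 0.056,"dy": -0.396,"dz": 0,"rx": 0,"ry": 0,"rz": 0},
    {"dx": 0.056,"dy": -0.396,"dz": 0,"rx": 0,"ry": 0,"rz": 0},
    {"dx": 0.056,"dy": -0.396,"dz": 0,"rx": 0,"ry": 0,"rz": 0},
    {"dx": 0.056,"dy": -0.396,"dz": 0,"rx": 0,"ry": 0,"rz": 0},
    {"dx": 0.056,"dy": -0.396,"dz": 0,"rx": 0,"ry": 0,"rz": 0}
  ]
}}

```text
clock: 8.38
tool_pos: [0.5343, 0.0566, 0.0139]
eef_rot: [[0.99, 0.14, 0.002], [0.14, -0.99, 0.001], [0.002, -0.001, -1.0]]
contact_force: [-0.2, -0.5, -0.9]
opening: -0.0
```

>>> {"name": "send_rows", "arguments": {
  "targets": [
    {"dx": 0.056,"dy": -0.396,"dz": 0,"rx": 0,"ry": 0,"rz": 0},
    {"dx": 0.056,"dy": -0.396,"dz": 0,"rx": 0,"ry": 0,"rz": 0},
    {"dx": 0.056,"dy": -0.396,"dz": 0,"rx": 0,"ry": 0,"rz": 0},
    {"dx": 0.056,"dy": -0.396,"dz": 0,"rx": 0,"ry": 0,"rz": 0},
    {"dx": 0.056,"dy": -0.396,"dz": 0,"rx": 0,"ry": 0,"rz": 0}
  ]
}}

```text
clock: 9.0
tool_pos: [0.5418, 0.0035, 0.0139]
eef_rot: [[0.99, 0.14, 0.002], [0.14, -0.99, 0.001], [0.002, -0.001, -1.0]]
contact_force: [0.3, 0.0, -0.5]
opening: -0.0002
```

>>> {"name": "send_rows", "arguments": {
  "targets": [
    {"dx": 0.056,"dy": -0.396,"dz": 0,"rx": 0,"ry": 0,"rz": 0},
    {"dx": 0.056,"dy": -0.396,"dz": 0,"rx": 0,"ry": 0,"rz": 0},
    {"dx": 0.042,"dy": -0.297,"dz": 0,"rx": 0,"ry": 0,"rz": 0},
    {"dx": 0.014,"dy": -0.1,"dz": 0,"rx": 0,"ry": 0,"rz": 0},
    {"dx": 0,"dy": 0,"dz": 0,"rx": 0,"ry": 0,"rz": 0}
  ]
}}

```text
clock: 9.62
tool_pos: [0.5464, -0.0291, 0.0138]
eef_rot: [[0.99, 0.139, 0.002], [0.139, -0.99, 0.001], [0.002, -0.001, -1.0]]
contact_force: [0.1, 0.4, -0.2]
opening: -0.0
```

```bash
python3 rim.py
```

```text
9.625 [ 0.5464 -0.0291  0.0138] [ 0.1  0.4 -0.2] 4511 3782 r 0.0313 
ring [-44.1 -34.8] tcp [-44.1 -50.3] diff [  0.  -15.5]
```

10 mm more along the ledge.

>>> {"name": "send_rows", "arguments": {
  "targets": [
    {"dx": 0.028,"dy": -0.2,"dz": 0,"rx": 0,"ry": 0,"rz": 0},
    {"dx": 0.028,"dy": -0.19,"dz": 0,"rx": 0,"ry": 0,"rz": 0},
    {"dx": 0,"dy": 0,"dz": 0,"rx": 0,"ry": 0,"rz": 0}
  ]
}}

```text
clock: 10.05
tool_pos: [0.5478, -0.0388, 0.0139]
eef_rot: [[0.99, 0.14, 0.002], [0.14, -0.99, 0.001], [0.002, -0.001, -1.0]]
contact_force: [-0.1, 0.1, -0.2]
opening: 0.0002
```

```bash
python3 rim.py pics/w4.png
```

```text
10.05 [ 0.5478 -0.0388  0.0139] [-0.1  0.1 -0.2] 4403 3665 r 0.0313 
ring [-44.5 -44.9] tcp [-44.1 -60.1] diff [  0.4 -15.2]
```

View pics/w4.png

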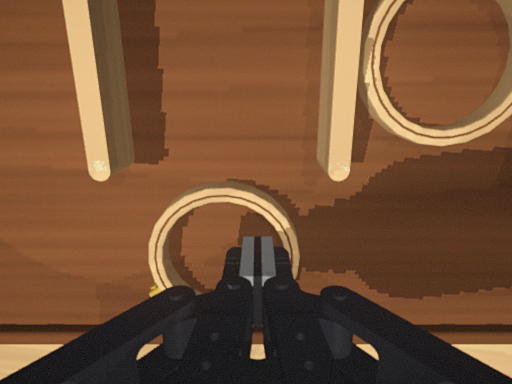

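The noses of the third gap's dividers show at (100,170) and (338,172), with the hoop (224,258) between them. The clamp still trails at the lower left. I re-centre the fingertip in the ring, then push +x along the sorter.

>>> {"name": "send_rows", "arguments": {
  "targets": [
    {"dx": -0.042,"dy": 0.297,"dz": 0,"rx": 0,"ry": 0,"rz": 0},
    {"dx": -0.042,"dy": 0.285,"dz": 0,"rx": 0,"ry": 0,"rz": 0},
    {"dx": 0,"dy": 0,"dz": 0,"rx": 0,"ry": 0,"rz": 0}
  ]
}}

```text
clock: 10.48
tool_pos: [0.5452, -0.0226, 0.0138]
eef_rot: [[0.99, 0.14, 0.002], [0.14, -0.99, 0.002], [0.002, -0.001, -1.0]]
contact_force: [0.1, -0.9, 0.2]
opening: -0.0002
```

```bash
python3 rim.py; python3 - <<'E'
from h import *
from cell import manip,viewer
s=manip.read_state();c=viewer.camera("wrist")
T=np.eye(4);T[:3,:3]=s["eef_rot"];T[:3,3]=s["tool_pos"];T=T@c["hand_eye"];P=cloud(c,T)
M=np.array([.62864,.0333])-.046*ux
q=P[(abs(P[...,2]-.035)<.004)];f=(q[:,:2]-M)@np.c_[ux,uy]*1000
for lo,hi in((-20,20),(-110,-70)):
    g=f[(f[:,1]>lo)&(f[:,1]<hi)&(f[:,0]>-8)&(f[:,0]<40)];
    print(len(g),"nose x",np.percentile(g[:,0],1).round(1),[(k,np.median(g[abs(g[:,0]-k)<5,1]).round(1)) for k in(5,15,30)])
E
```

```text
10.475 [ 0.5452 -0.0226  0.0138] [ 0.1 -0.9  0.2] 4961 4172 r 0.0311 
ring [-43.8 -44.3] tcp [-44.5 -43.7] diff [-0.7  0.6]
3141 nose x -2.4 [(5, np.float64(-1.1)), (15, np.float64(-1.1)), (30, np.float64(-1.1))]
3176 nose x -2.4 [(5, np.float64(-89.8)), (15, np.float64(-89.7)), (30, np.float64(-89.7))]
```

>>> {"name": "send_rows", "arguments": {
  "targets": [
    {"dx": 0.21,"dy": -0.04,"dz": 0,"rx": 0,"ry": 0,"rz": 0},
    {"dx": 0.2,"dy": 0.028,"dz": 0,"rx": 0,"ry": 0,"rz": 0},
    {"dx": 0.3,"dy": 0.042,"dz": 0,"rx": 0,"ry": 0,"rz": 0},
    {"dx": 0.3,"dy": 0.042,"dz": 0,"rx": 0,"ry": 0,"rz": 0},
    {"dx": 0.2,"dy": 0.028,"dz": 0,"rx": 0,"ry": 0,"rz": 0}
  ]
}}

```text
clock: 11.2
tool_pos: [0.5783, -0.021, 0.0139]
eef_rot: [[0.99, 0.139, 0.003], [0.139, -0.99, 0.001], [0.003, -0.001, -1.0]]
contact_force: [0.6, 0.5, 0.2]
opening: -0.0002
```

```bash
python3 rim.py
```

```text
11.2 [ 0.5783 -0.021   0.0139] [0.6 0.5 0.2] 4896 2933 r 0.0311 
ring [-27.9 -46.1] tcp [-11.4 -46.7] diff [16.5 -0.6]
```

>>> {"name": "send_rows", "arguments": {
  "targets": [
    {"dx": 0.29,"dy": 0.07,"dz": 0,"rx": 0,"ry": 0,"rz": 0},
    {"dx": 0.3,"dy": 0.06,"dz": 0,"rx": 0,"ry": 0,"rz": 0},
    {"dx": 0.3,"dy": 0.046,"dz": 0,"rx": 0,"ry": 0,"rz": 0},
    {"dx": 0.3,"dy": 0.044,"dz": 0,"rx": 0,"ry": 0,"rz": 0},
    {"dx": 0.3,"dy": 0.044,"dz": 0,"rx": 0,"ry": 0,"rz": 0}
  ]
}}

```text
clock: 11.88
tool_pos: [0.6184, -0.0138, 0.0138]
eef_rot: [[0.99, 0.139, 0.003], [0.139, -0.99, 0.001], [0.003, -0.001, -1.0]]
contact_force: [0.3, -0.0, -0.4]
opening: 0.0004
```

```bash
python3 rim.py
```

```text
11.875 [ 0.6184 -0.0138  0.0138] [ 0.3 -0.  -0.4] 4750 2687 r 0.0311 
ring [ 12.9 -44.7] tcp [ 29.3 -45.2] diff [16.4 -0.5]
```

>>> {"name": "send_rows", "arguments": {
  "targets": [
    {"dx": 0.3,"dy": 0.042,"dz": 0,"rx": 0,"ry": 0,"rz": 0},
    {"dx": 0.3,"dy": 0.042,"dz": 0,"rx": 0,"ry": 0,"rz": 0},
    {"dx": 0.3,"dy": 0.042,"dz": 0,"rx": 0,"ry": 0,"rz": 0},
    {"dx": 0.2,"dy": 0.028,"dz": 0,"rx": 0,"ry": 0,"rz": 0},
    {"dx": 0.1,"dy": 0.014,"dz": 0,"rx": 0,"ry": 0,"rz": 0}
  ]
}}

```text
clock: 12.55
tool_pos: [0.6519, -0.0093, 0.0137]
eef_rot: [[0.99, 0.139, 0.005], [0.139, -0.99, 0.001], [0.005, -0.001, -1.0]]
contact_force: [-0.6, -0.0, -0.0]
opening: 0.0
```

```bash
python3 rim.py pics/w5.png
```

```text
12.55 [ 0.6519 -0.0093  0.0137] [-0.6 -0.  -0. ] 3255 2373 r 0.0311 
ring [ 46.5 -44.5] tcp [ 63.1 -45.4] diff [16.6 -0.9]
```

View pics/w5.png

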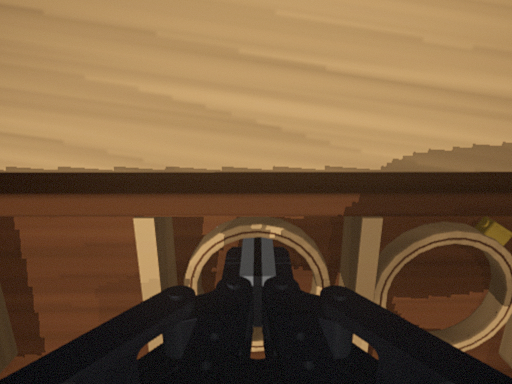

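The hoop is inside the third gap at (257,270), with about 10 mm left to the back wall. From here I creep and watch the force.

>>> {"name": "send_rows", "arguments": {
  "targets": [
    {"dx": 0.1,"dy": 0.014,"dz": 0,"rx": 0,"ry": 0,"rz": 0},
    {"dx": 0.08,"dy": 0.011,"dz": 0,"rx": 0,"ry": 0,"rz": 0},
    {"dx": 0.06,"dy": 0.008,"dz": 0,"rx": 0,"ry": 0,"rz": 0}
  ]
}}

```text
clock: 12.98
tool_pos: [0.658, -0.0084, 0.0137]
eef_rot: [[0.99, 0.139, 0.005], [0.139, -0.99, 0.001], [0.005, -0.001, -1.0]]
contact_force: [-0.8, -0.4, 0.3]
opening: 0.0001
```

>>> {"name": "send_rows", "arguments": {
  "targets": [
    {"dx": 0.06,"dy": 0.008,"dz": 0,"rx": 0,"ry": 0,"rz": 0}
  ]
}}

```text
clock: 13.1
tool_pos: [0.6595, -0.0082, 0.0137]
eef_rot: [[0.99, 0.139, 0.005], [0.139, -0.99, 0.001], [0.005, -0.001, -1.0]]
contact_force: [0.6, 0.1, 0.0]
opening: -0.0003
```

>>> {"name": "send_rows", "arguments": {
  "targets": [
    {"dx": 0.06,"dy": 0.008,"dz": 0,"rx": 0,"ry": 0,"rz": 0}
  ]
}}

```text
clock: 13.22
tool_pos: [0.6601, -0.008, 0.0136]
eef_rot: [[0.99, 0.139, 0.003], [0.139, -0.99, 0.001], [0.003, -0.001, -1.0]]
contact_force: [-3.9, -0.6, 2.1]
opening: -0.0001
```

```bash
python3 rim.py
```

```text
13.225 [ 0.6601 -0.008   0.0136] [-3.9 -0.6  2.1] 2379 1812 r 0.0311 
ring [ 53.8 -44.3] tcp [ 71.4 -45.3] diff [17.6 -1. ]
```

A 4 N reaction and a stopped tool mean the hoop has met the wall. I back off to the ring's middle and lift straight up.

>>> {"name": "send_rows", "arguments": {
  "targets": [
    {"dx": -0.2,"dy": -0.028,"dz": 0,"rx": 0,"ry": 0,"rz": 0},
    {"dx": -0.28,"dy": -0.039,"dz": 0,"rx": 0,"ry": 0,"rz": 0},
    {"dx": 0,"dy": 0,"dz": 0,"rx": 0,"ry": 0,"rz": 0}
  ]
}}

```text
clock: 13.65
tool_pos: [0.6478, -0.0098, 0.0136]
eef_rot: [[0.99, 0.139, 0.004], [0.139, -0.99, 0.001], [0.004, -0.001, -1.0]]
contact_force: [0.5, 0.2, -0.3]
opening: -0.0001
```

```bash
python3 rim.py
```

```text
13.65 [ 0.6478 -0.0098  0.0136] [ 0.5  0.2 -0.3] 3869 2941 r 0.0311 
ring [ 53.6 -44.3] tcp [ 59.  -45.3] diff [ 5.4 -1. ]
```

>>> {"name": "send_rows", "arguments": {
  "targets": [
    {"dx": -0.12,"dy": -0.016,"dz": 0.05,"rx": 0,"ry": 0,"rz": 0},
    {"dx": 0,"dy": 0,"dz": 0.4,"rx": 0,"ry": 0,"rz": 0},
    {"dx": 0,"dy": 0,"dz": 0.8,"rx": 0,"ry": 0,"rz": 0},
    {"dx": 0,"dy": 0,"dz": 1,"rx": 0,"ry": 0,"rz": 0},
    {"dx": 0,"dy": 0,"dz": 1,"rx": 0,"ry": 0,"rz": 0}
  ]
}}

```text
clock: 14.32
tool_pos: [0.6446, -0.0101, 0.0972]
eef_rot: [[0.99, 0.139, 0.003], [0.139, -0.99, 0.002], [0.003, -0.001, -1.0]]
contact_force: [0.6, -0.0, 0.2]
opening: -0.0
```

>>> {"name": "send_rows", "arguments": {
  "targets": [
    {"dx": -0.8,"dy": 0,"dz": 0.6,"rx": 0,"ry": 0,"rz": 0},
    {"dx": -1,"dy": 0,"dz": 0.6,"rx": 0,"ry": 0,"rz": 0},
    {"dx": -1,"dy": 0,"dz": 0.6,"rx": 0,"ry": 0,"rz": 0},
    {"dx": 0,"dy": 0,"dz": 0,"rx": 0,"ry": 0,"rz": 0}
  ]
}}

```text
clock: 14.82
tool_pos: [0.5764, -0.0104, 0.1495]
eef_rot: [[0.99, 0.139, 0.014], [0.139, -0.99, 0.0], [0.014, 0.002, -1.0]]
contact_force: [0.7, 0.1, 0.2]
opening: -0.0001
```

```bash
python3 - <<'E'
from h import *
from cell import manip,viewer
s=manip.read_state();c=viewer.camera("wrist")
T=np.eye(4);T[:3,:3]=s["eef_rot"];T[:3,3]=s["tool_pos"];T=T@c["hand_eye"];P=cloud(c,T)
M=np.array([.62864,.0333])-.046*ux;B=np.c_[ux,uy]
t=viewer.camera("top");t0=np.load("pics/top.npy",allow_pickle=True).item()
print(s["tool_pos"].round(3))
p,r,k=ringfit(c,(.642,-.010),T);print("ring",((p-M)@B*1000).round(1),r,k)
h=(P[...,:2]-M)@B*1000;st=(abs(h[...,1]+45)<25)&(h[...,0]>70)&(h[...,0]<115)
for n,lo,hi in(("wall top",.031,.039),("ring top",.018,.025),("floor",.006,.012)):
    g=h[st&(P[...,2]>lo)&(P[...,2]<hi)];
    if len(g):print(n,len(g),np.percentile(g[:,0],[2,98]).round(1))
print("stored before/after",ringfit(t0,(.6466,-.0997))[0].round(4),ringfit(t,(.6466,-.0997))[0].round(4))
d=cv2.absdiff(t["color"],t0["color"]).max(2)[:260]
n,l,S,ce=cv2.connectedComponentsWithStats((d>60).astype(np.uint8))
print([(ce[i].round(0).tolist(),int(S[i,4])) for i in range(1,n) if S[i,4]>12])
a=cv2.cvtColor(c["color"],cv2.COLOR_RGB2BGR);b=cv2.cvtColor(t["color"],cv2.COLOR_RGB2BGR)
cv2.imwrite("pics/w6.png",a);cv2.imwrite("pics/t6.png",b)
E
```

```text
[ 0.576 -0.01   0.15 ]
ring [ 53.2 -43.8] 0.03140936224690403 2356
wall top 1040 [88.3 97.5]
ring top 772 [70.9 88.3]
floor 772 [70.5 87.9]
stored before/after [ 0.6466 -0.0997] [ 0.6479 -0.0981]
[([213.0, 86.0], 54), ([233.0, 88.0], 65), ([217.0, 121.0], 566), ([267.0, 92.0], 36), ([282.0, 112.0], 235), ([210.0, 106.0], 38), ([244.0, 108.0], 399), ([275.0, 106.0], 16), ([274.0, 114.0], 43), ([267.0, 128.0], 16), ([259.0, 134.0], 33), ([268.0, 161.0], 460), ([351.0, 150.0], 858), ([245.0, 139.0], 65), ([257.0, 153.0], 137), ([278.0, 139.0], 13), ([205.0, 149.0], 139), ([236.0, 154.0], 139), ([296.0, 154.0], 30), ([197.0, 166.0], 158), ([203.0, 171.0], 21), ([217.0, 234.0], 3760), ([356.0, 230.0], 3888), ([162.0, 192.0], 58), ([217.0, 202.0], 678), ([264.0, 197.0], 72), ([154.0, 207.0], 62), ([269.0, 206.0], 17), ([261.0, 220.0], 70), ([441.0, 252.0], 743)]
```

View pics/w6.png

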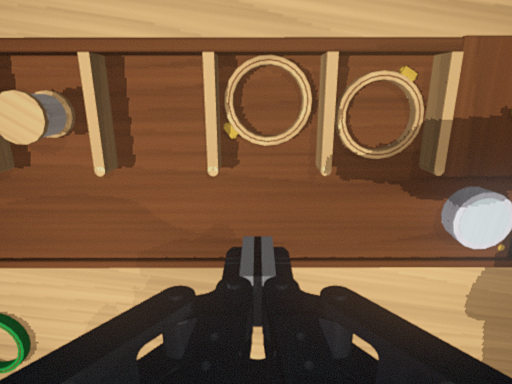

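View pics/t6.png

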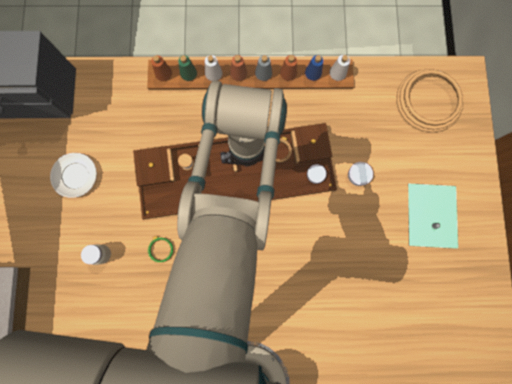

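The wrist view shows the hoop in the third gap at (268,100), against the back wall. The stored hoop (382,115), tin (478,217), reel and green hoop are in place. Measured rim is at 53.2 + 35 = 88.2 mm and the wall face at 88.3 mm, so they touch.

```bash
python3 -c "
from cell import ticket,manip
print(manip.read_state()['clock']);print(ticket.close_job())"
```

```text
14.925
the job is handed in; nothing more can be done
None
```

The birch hoop is in the third gap from its end, resting against the back wall, and the job was handed in at 14.9 s. I dragged it flat along the ledge with shut fingertips inside the ring, past the first two gaps. I then re-centred the fingertip and pushed the hoop in until it met the wall, at about 4 N. After that I backed off and lifted clear.

**Hoop position:** from the wrist camera, the rim's far edge is at 88.2 mm and the wall face at 88.3 mm. The hoop lies about 1.5 mm off the gap's centre line.

**Other objects:** the tin, reel, stored hoop, green hoop, saucer, jar and thimble look unmoved in the last pictures.

**Checks that disagreed:**
- The last top-camera fit of the stored hoop shifted by about 2 mm. The arm was partly covering it; I put the shift down to that, since the wrist view shows it lying as before.
- One early automatic hoop fit was thrown off by nearby wood, so I replaced it with a depth-based fit.
- The measured wall face was about 4 mm nearer than the 92 mm gap depth from my estimated gap line. About 2 mm of that is my gap-line estimate; the rest I did not trace.

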